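# Glue-up of a broken breakfast board in a one-hand bar clamp

## Task

The glued strip that broke off the dark breakfast board goes back on: lay it, right side up and right way round, flat on both battens between the board's broken edge and the clamp's far jaw, its ends level with the board's, and let go of it. Then squeeze the clamp's trigger against its handle again and again until the far jaw has pushed the strip home against the board and the joint is firmly but gently pressed - do not crush it, do not shove the far jaw along by hand, and leave the glue bottle, the tape measure and the small bowl where they are. Finish holding: keep the trigger squeezed in the gripper with the joint shut and under pressure, because the clamp eases off when it is let go.

Things in the scene. Friction and masses are not known exactly. Their poses are not given: they have to be found in the camera images.
- clamp: head of the black one-hand bar clamp, lying loose on its side, 0.9 kg; it may slide a little when squeezed. Origin on the worktop under the bar's centre line, mid head; z up, +y along the bar to the far jaw, +x the way both jaws reach; handle to -x. Head x -28 to 28, y -48 to 20, 42 mm high. Its jaw reaches to x = 92, 14 to 34 mm up; the jaw's rubber face looks to +y at y = 26, x 48 to 88
- clamp_grip (a point): where to squeeze, at clamp (-52, -15.5, 21) mm: midway between handle back and trigger front at rest. Together they measure 61 mm along the clamp's y here at rest, about 36 mm fully squeezed. Fingers come down from above on both sides, closing along the clamp's y. Squeezing draws both towards the middle of the fingers
- handle: the clamp's fixed handle, a straight black bar 84 mm long (x, sticking out towards the robot), 16 mm thick (y), 30 mm high, from 6 to 36 mm above the worktop. Origin in its middle, axes as the clamp's
- finger_piece: the trigger's black finger piece, 56 (x) x 12 (y) x 28 mm, 7 to 35 mm above the worktop, on the far-jaw side of the handle. Origin in its middle; its front is its +y side, with a rounded upright ridge at the middle, level with the grip place, that the finger bears on. Squeezing moves it towards the handle; a spring returns it (3 N at the grip place at rest, 5.5 N fully squeezed)
- clamp_trigger (a joint): trigger angle, rad: 0 at rest, 0.30 fully squeezed. Its pawl pulls the toothed bar through the head: a full squeeze from rest brings the far jaw 12 mm nearer (two teeth), and the jaw stays there while the trigger is let back to rest for the next stroke. An idle stroke takes 10 to 15 N at the grip place; against the work, 20 N of squeeze presses the joint with about 20 N, which is right; 40 N gives 60; 90 N crushes it
- clamp_bar (a joint): how far the far jaw has been pumped in, m: 0 to 0.012 at the start, 0.082 at most. The gap between the two jaw faces is 183 mm minus this. The bar is flat steel, 20 mm wide, 9 mm thick, 21 mm above the worktop, with saw teeth on its handle side; a brake holds it against 7 N, so most of the pressure is lost when the trigger is let go
- far_jaw: the far jaw on the end of the bar, black, 34 mm high (42 over the bar), 20 mm thick, reaching to clamp x = 93. Axes as the clamp's; origin where the clamp's origin was when the bar stood at 0
- clamp_pad: rubber pad on the far jaw. Origin in the middle of its face, 21 mm above the worktop, which looks back along the bar (-y); the face is 40 mm long (x) and 20 mm high. It is soft: it gives 1 mm for every 5 N (8 mm at most), so the pressure builds up gradually after it touches
- rest: two light wooden battens on the worktop beside the bar, fixed, 12 mm wide, 12 mm high, 182 mm long. Origin and axes as the clamp's at the start: centre lines at x = 40 and x = 96 mm, from y = 24 to 206 mm. Board and strip lie across their tops, 12 mm above the worktop
- board: bigger piece of a dark wooden breakfast board, 100 (x) x 90 (y) x 18 mm, 0.14 kg, loose on the battens, at first a few mm off the head's jaw face. Origin in the centre of its underside, z up, +y to the far jaw. The broken edge is its straight +y side, y = 45 mm. A dark groove runs round near the other three sides of its top
- board_edge (a point): middle of the board's broken edge, half way up
- strip: the broken-off strip, same dark wood, 100 (x) x 28 (y) x 18 mm, 0.05 kg, flat on the worktop left of the clamp, right side up. Origin in the centre of its underside, z up. Broken edge: -y side (y = -14 mm). The groove runs lengthwise 5 mm to the +y side of the middle and turns out to the broken edge near both ends. Mended, its axes lie along the board's, centres 59 mm apart
- strip_edge (a point): middle of the strip's broken edge, half way up
- glue_bottle: white closed bottle, 42 mm across, 115 mm high, standing behind the work to the left; to be left alone
- tape: yellow tape measure standing on edge, 30 x 80 x 61 mm, at the left; to be left alone
- bowl_small: small white bowl, 118 mm across, 55 mm high, behind the clamp; to be left alone
Mind the look-alikes: they are no part of the job. Of the things like the strip, leave any that is purple; of the rest the larger one is meant.

How it is judged (in metres and radians):
On the way, in this order (a step that is already met when the one before it is completed fails the run):
1. the strip lies flat on both battens, the right way round, between the board and the far jaw, and is let go (height (world z) of strip between 0.009 and 0.016 m and angle between strip's own z axis and vertical below 0.06 rad and x of strip in the frame of board between -0.012 and 0.012 m and y of strip in the frame of board between 0.056 and 0.125 m and y of board_edge in the frame of strip below -0.011 m and angle between the y axis of strip and the y axis of board, either way round below 0.2 rad and contact force between the fingers and strip below 0.2 N), for 0.2 s.
2. the far jaw has been brought up by the trigger until its pad presses the strip (contact force between clamp_pad and strip above 2 N and contact force between the fingers and finger_piece above 2 N and value of joint clamp_bar above 0.03 m), for 0.05 s.
At the end, for the whole second after the job is handed in: The strip's broken edge lies against the board's (gap under 2.5 mm, within 2.3 degrees, ends level within 8 mm), both flat on the battens and touched by no finger; the two jaws press the joint with 8 to 70 N, and the gripper is still squeezing trigger and handle with more than 6 N each (y of strip_edge in the frame of board between 0.042 and 0.0475 m and y of board_edge in the frame of strip below -0.011 m and x of strip in the frame of board between -0.008 and 0.008 m and angle between the y axis of strip and the y axis of board, either way round below 0.04 rad and height (world z) of strip between 0.009 and 0.016 m and height (world z) of board between 0.009 and 0.016 m and angle between each of strip, board's own z axis and vertical below 0.06 rad and contact force between strip and board between 8 and 70 N and contact force between clamp_pad and strip above 8 N and contact force between the fingers and finger_piece above 6 N and contact force between the fingers and handle above 6 N and contact force between the fingers and strip below 0.5 N and contact force between the fingers and board below 0.5 N and value of joint clamp_trigger above 0.02 rad and linear speed of strip below 0.02 m/s); the arm keeps its last pose, push and grip.
It fails at once if the joint is crushed: strip and board pressed together with more than 90 N (contact force between strip and board above 90 N).
It fails at once if the far jaw is shoved by hand (more than 8 N from the robot) (contact force between any of the arm, the fingers and far_jaw above 8 N or contact force between any of the arm, the fingers and clamp_pad above 8 N).
It fails at once if the glue bottle is moved more than 30 mm (distance of glue_bottle from where it was at the start of the episode above 0.03 m).
It fails at once if the tape measure is moved more than 30 mm (distance of tape from where it was at the start of the episode above 0.03 m).
It fails at once if the small bowl is moved more than 30 mm (distance of bowl_small from where it was at the start of the episode above 0.03 m).
It also fails if it takes over 64 s, if anything falls off the work surface, if the arm or the gripper's body presses on something with over 40 N, if the wrist force passes 120 N, or if a joint passes its speed limit or range.

## Robot

A 6-joint arm with a two-finger parallel gripper is mounted at the origin on a cart in front of the work surface, level with it; the furniture and walls round the work are solid. World frame = base frame: x ahead of the robot, y to its left, z up, the work surface at z = 0. Lengths are in m, angles in degrees, forces in N, time in s.
With the tool pointing down it reaches from about 0.275 to 0.75 m from the base axis. Payload 10.2 kg.
Tool frame: the origin (TCP) lies on the centre line of the jaws, within the pads' length; the fingertips stand 25 mm ahead of it and the grasp point (between the pads) lies 6 mm ahead of it; z points along the fingers, y is the line along which they close (so a half turn about z gives the same grasp; the last joint's range is limited). The gripper opens to 88 mm and grips with 3 to 60 N. Pads are 18 mm wide; open, the fingers measure 123 mm over their backs; the gripper's body (75 mm by 187 mm) begins 45 mm behind the grasp point.
Start: joints at [-88.545, 17.928, 85.812, -0, 76.261, -12.8], TCP at [0.129, -0.509, 0.264] pointing down, gripper open.
Joint ranges: [-168.41, 168.41], [-55.51, 124.54], [10.69, 146.95], [-70.63, 250.63], [1, 178], [-165.06, 165.06]. Speed limits (degrees/s): [136.94, 136.94, 172.46, 180, 180, 180].

## Interface

Orientations are given as [roll, pitch, yaw] about the fixed x, y, z axes, in that order (R = Rz(yaw) Ry(pitch) Rx(roll)).
In Python, from workcell import observe, capture, close_job, look_for, place_of gives the robot as it stands. The module is installed in compiled form; this text tells all that it offers.
- The arm moves only by the tool send_rows, never from a script. Its argument "rows" is a list of rows, each a list of 5 numbers: the shift along the tool's x, y, z in m, then the turn about the tool's z in rad, then the finger opening in m, from 0 to 0.0881. A call has 1 to 8 rows; each row is the pose to reach, as a shift and turn from the pose commanded when the call began, along the tool's axes at that moment; what a row does not reach only later rows make up. A row lasts 1/10 s, in which the tool goes at most 50 mm and 8.59 degrees, less where a joint would pass 70% of its speed; a pose out of reach is approached as far as the arm can. A call with a gripper value outside its range is refused whole. The fingers move at their own pace and stop on an object; "squeeze" is the grip in N (left out, the last holds). Time passes only in rows, so rows that repeat a pose let the fingers close. It gives the time, the measured TCP pose, the force, the opening and the grip force at its end, in the units of the state.
- observe(): the state, without advancing time (a new reading comes with each control period).
- capture(name): name is "scene" or "top"; returns a dict with "pixels" (400x640x3 uint8, red, green, blue), "z_map" (400x640 float32, m along the optical axis (not along the pixel's ray), 0 where there is no reading), "intrinsics" (3x3 intrinsics, pixels), "R" (3x3) and "t" (3): a world point X has camera coordinates R X + t. Camera axes: x right, y down, z forward; pixel columns grow to the right and rows downward; lengths in m; the calibration is good to about 2 mm. A picture is of the moment at which its call begins.
- close_job(): hands the job in; it is judged then, once.
Trained networks look in a picture, given as the dict that the camera call returned (one of the last four; its "shot" number tells which), for a name from the list of things; names that differ only in an ending like _2 or _b are one class to them, and where a whole thing is asked for, a point or a joint stands for the part that bears it (a point fixed in the world has none). Each returns a list of dicts, best first, with "confidence" (0 to 1); they miss things now and then, are a little off and sometimes report something else, mostly with a low value. They report only what shows in the picture. A call takes as long as a camera call. They do not tell look-alikes from the thing itself.
- look_for(target, picture): "bbox" ([left, top, width, height] in pixels, round what is visible of it).
- place_of(target, picture): "point" ([row, column] in pixels: a listed point, or the origin of a listed thing).
The state is a dict: "t": time; "joint_pos": joint angles; "qvel": joint speeds; "joint_torque": joint torques, N m; "position": TCP position; "tool_rot": TCP orientation; "contact_force": force on the tool from outside, world axes, zero at the start; "ft_torque": the same for the moment, N m; "opening": opening from 0.0 (shut) to 1.0 (fully open); "grasp_force": force on a finger pad.
Only numpy, scipy, OpenCV 4.12 (cv2) and the standard library are available. Lean on these libraries where they do the work, as an engineer would, in place of code of your own. Each camera call takes 0.05 s, during which the arm holds its last target. There are 200 camera calls.

## Working session

There is one attempt and no reset: what is moved stays moved. The work goes in short steps, Python scripts to look and compute and a tool call to move; the robot and the scene stay as the last step left them, time stands still between calls to the robot, and variables do not carry over. Pictures are saved under pics/ and viewed, at most 10 in all, crops included, and the job is handed in when it is done.

Besides the shell and the picture viewer there is one more tool, called after ">>>" as name(argument=value, ...), one argument or row to a line, values as JSON. send_rows: Moves the arm, as the interface text tells. Its arguments: {"type":"object","properties":{"rows":{"type":"array"},"squeeze":{"type":"number"}},"required":["rows"]}

```bash
mkdir -p pics; cat > h.py <<'E'
import numpy as np, cv2
from workcell import *
def save(p,n): cv2.imwrite(f'pics/{n}.png',p['pixels'][:,:,::-1])
def ray(p,rc,z):
    K=p['intrinsics'];d=np.linalg.inv(K)@np.array([rc[1],rc[0],1.]);d=p['R'].T@d;c=-p['R'].T@p['t']
    return c+d*(z-c[2])/d[2]
def cloud(p):
    K=p['intrinsics'];Z=p['z_map'];v,u=np.mgrid[:Z.shape[0],:Z.shape[1]]
    P=np.stack([(u-K[0,2])/K[0,0]*Z,(v-K[1,2])/K[1,1]*Z,Z],-1)
    return (P-p['t'])@p['R']
E
python3 - <<'E'
from h import *
o=observe();print({k:np.round(v,3) for k,v in o.items()})
zz=dict(clamp=0,clamp_grip=.021,handle=.021,finger_piece=.021,clamp_pad=.021,board=.012,board_edge=.021,strip=0,strip_edge=.009,glue_bottle=0,tape=0,bowl_small=0,far_jaw=0,rest=0)
for n in ['top','scene']:
    p=capture(n);save(p,n);print(n,-p['R'].T@p['t'])
    for k,z in zz.items():
        r=place_of(k,p);print(k,[(np.round(a['point']),round(a['confidence'],2),np.round(ray(p,a['point'],z)[:2],3)) for a in r[:4]])
    print([ (a['bbox'],round(a['confidence'],2)) for a in look_for('strip',p)[:5]])
E
```

```text
{'t': np.float64(0.0), 'joint_pos': array([-88.545,  17.959,  85.855,  -0.   ,  76.258, -12.801]), 'qvel': array([-0.041, -0.118,  0.02 ,  0.05 , -0.115,  0.005]), 'joint_torque': array([-0.0000e+00, -4.0220e+01, -2.5228e+01,  6.9000e-02,  3.5000e-02,
       -0.0000e+00]), 'position': array([ 0.129, -0.509,  0.263]), 'tool_rot': array([-1.7993e+02, -1.6000e-02,  1.4257e+01]), 'contact_force': array([-0.356,  0.46 ,  0.148]), 'ft_torque': array([ 0.013, -0.021, -0.032]), 'grasp_force': np.float64(0.0), 'opening': np.float64(1.0)}
top [0.39219135 0.21379975 1.16711968]
clamp [(array([168., 410.]), 0.79, array([ 0.553, -0.157]))]
clamp_grip [(array([183., 424.]), 0.56, array([ 0.5  , -0.161]))]
handle [(array([189., 435.]), 0.56, array([ 0.474, -0.177]))]
finger_piece [(array([186., 411.]), 0.52, array([ 0.51 , -0.127])), (array([275., 268.]), 0.4, array([0.49 , 0.292])), (array([277., 265.]), 0.31, array([0.488, 0.301]))]
clamp_pad [(array([174., 331.]), 0.54, array([0.637, 0.034]))]
board [(array([156., 373.]), 0.74, array([ 0.626, -0.085]))]
board_edge [(array([162., 356.]), 0.79, ar
[... 1302 characters left out ...]
ray([0.442, 0.413])), (array([275., 308.]), 0.83, array([0.482, 0.293])), (array([251., 328.]), 0.55, array([0.505, 0.189]))]
strip_edge [(array([249., 328.]), 0.84, array([0.501, 0.195])), (array([310., 285.]), 0.77, array([0.439, 0.411])), (array([268., 306.]), 0.61, array([0.491, 0.287]))]
glue_bottle [(array([227., 235.]), 0.73, array([0.75 , 0.234]))]
tape [(array([258., 226.]), 0.9, array([0.657, 0.346])), (array([198., 383.]), 0.28, array([ 0.555, -0.161]))]
bowl_small [(array([189., 324.]), 0.92, array([ 0.734, -0.118]))]
far_jaw []
rest []
[([282.0, 259.4, 49.4, 28.1], 0.97), ([307.1, 236.8, 44.1, 20.9], 0.94), ([265.4, 300.4, 32.9, 21.8], 0.91), ([304.7, 182.3, 119.7, 43.0], 0.45)]
```

```bash
python3 - <<'E'
import cv2
t=cv2.imread('pics/top.png');s=cv2.imread('pics/scene.png')
cv2.imwrite('pics/top_c.png',cv2.resize(t[70:350,200:480],(600,600),interpolation=cv2.INTER_CUBIC))
cv2.imwrite('pics/strips.png',cv2.resize(t[215:345,210:340],(600,600),interpolation=cv2.INTER_CUBIC))
cv2.imwrite('pics/scene_c.png',cv2.resize(s[150:350,200:466],(798,600),interpolation=cv2.INTER_CUBIC))
E
```

```text
(no output)
```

View pics/top_c.png

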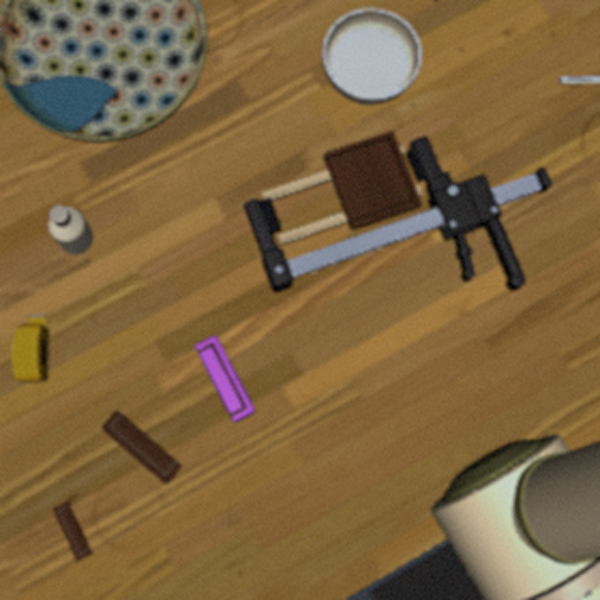

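View pics/strips.png

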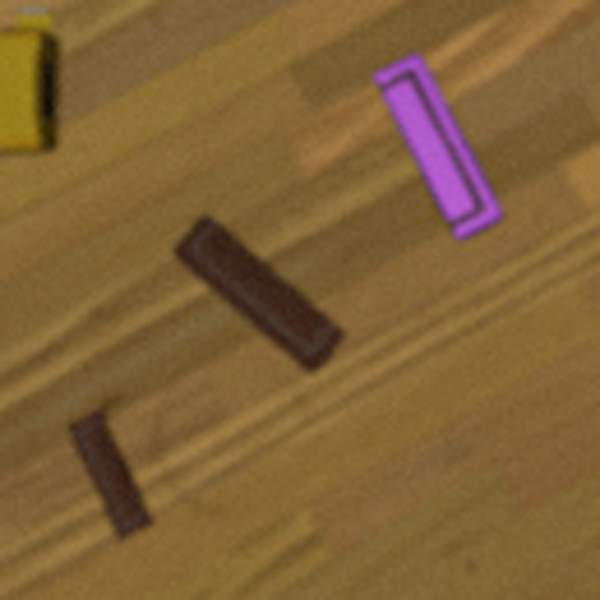

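View pics/scene_c.png

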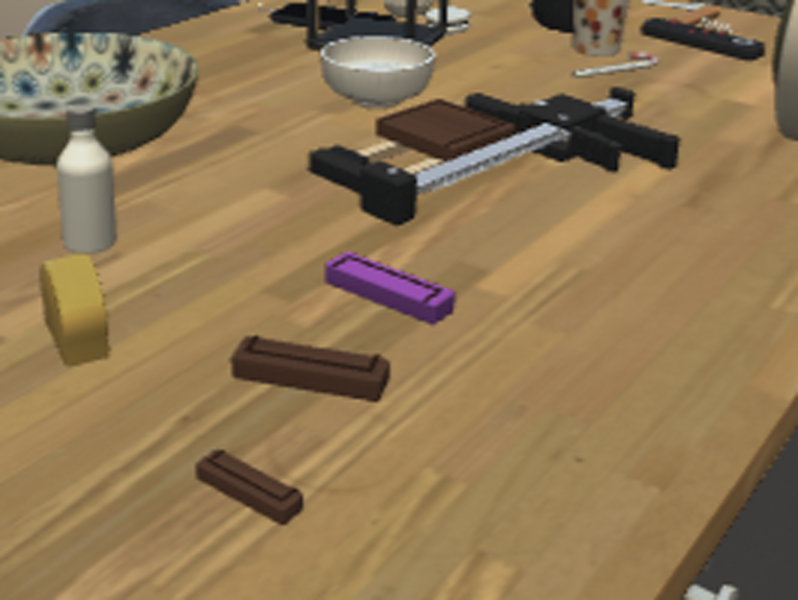

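Candidates (top, row/col): purple (245,305), large dark (278,268), small dark (316,233). Purple is excluded, and the larger of the other two is the dark one at (278,268). I'll confirm it, and which way the groove faces, in one rectified crop.

```bash
cat >> h.py <<'E'
def ortho(p,c,z,half,n=400):
    # world window centred c at height z; image up=+x, left=+y
    g=np.linspace(half,-half,n);X,Y=np.meshgrid(c[0]+g,c[1]+g,indexing='ij')
    W=np.stack([X,Y,np.full_like(X,z)],-1)@p['R'].T+p['t'];q=W@p['intrinsics'].T
    m=(q[...,:2]/q[...,2:]).astype(np.float32)
    return cv2.remap(p['pixels'],m[...,0],m[...,1],cv2.INTER_CUBIC)
def o2w(c,half,uv,n=400):
    return np.array([c[0]+half-uv[1]*2*half/(n-1),c[1]+half-uv[0]*2*half/(n-1)])
E
python3 - <<'E'
from h import *
a=[]
for n in ['top','scene']:
    p=capture(n)
    for c,z,h,nm in [((.487,.293),.018,.08,'strip'),((.625,-.083),.030,.08,'board')]:
        im=ortho(p,c,z,h)
        if nm=='strip': a.append(cv2.convertScaleAbs(im,alpha=1.6))
        v=im.astype(int);m=((v.sum(-1)<190)&(v[...,0]-v[...,2]>12)).astype(np.uint8)
        m=cv2.morphologyEx(m,cv2.MORPH_OPEN,np.ones((9,9)));
        m=cv2.morphologyEx(m,cv2.MORPH_CLOSE,np.ones((25,25)))
        cs,_=cv2.findContours(m,0,2);k=max(cs,key=cv2.contourArea)
        r=cv2.minAreaRect(k);b=cv2.boxPoints(r)
        print(n,nm,'ctr',o2w(c,h,r[0]).round(4),'size',np.array(r[1])*2*h/399,'corners',[o2w(c,h,q).round(4).tolist() for q in b])
        P=cloud(p);s=(abs(P[...,2]-z)<.004)&(np.hypot(P[...,0]-c[0],P[...,1]-c[1])<.075)
        pts=P[s][:,:2].astype(np.float32);r=cv2.minAreaRect(pts*1000);print('  depth',len(pts),r)
cv2.imwrite('pics/ortho.png',np.hstack(a)[:,:,::-1])
E
```

```text
top strip ctr [0.486  0.3009] size [0.09987063 0.02931753] corners [[0.5271999835968018, 0.3327000141143799], [0.5378000140190125, 0.305400013923645], [0.4447000026702881, 0.26919999718666077], [0.4341000020503998, 0.29649999737739563]]
  depth 433 ((486.3404846191406, 303.0640869140625), (100.03340911865234, 27.919261932373047), 21.26099395751953)
top board ctr [ 0.627  -0.0892] size [0.10145766 0.10172136] corners [[0.5852000117301941, -0.030799999833106995], [0.6855999827384949, -0.04749999940395355], [0.6689000129699707, -0.147599995136261], [0.5684999823570251, -0.13079999387264252]]
  depth 1406 ((613.4060668945312, -95.51366424560547), (120.28276062011719, 131.12228393554688), 77.39910888671875)
scene strip ctr [0.478  0.3128] size [0.10113662 0.05033822] corners [[0.515999972820282, 0.3546000123023987], [0.5343000292778015, 0.3077000081539154], [0.4401000142097473, 0.2709999978542328], [0.42179998755455017, 0.31790000200271606]]
  depth 457 ((486.1983642578125, 303.27801513671875), (99.33956146240234, 31.292654037475586), 20.727731704711914)
scene board ctr [ 0.6226 -0.0685] size [0.12458003 0.11058684] corners [[0.578000009059906, 0.0019000000320374966], [0.6872000098228455, -0.015799999237060547], [0.6672000288963318, -0.1387999951839447], [0.5580999851226807, -0.12110000103712082]]
  depth 520 ((615.1836547851562, -95.7547378540039), (116.84030151367188, 123.3415756225586), 80.21282958984375)
```

View pics/ortho.png

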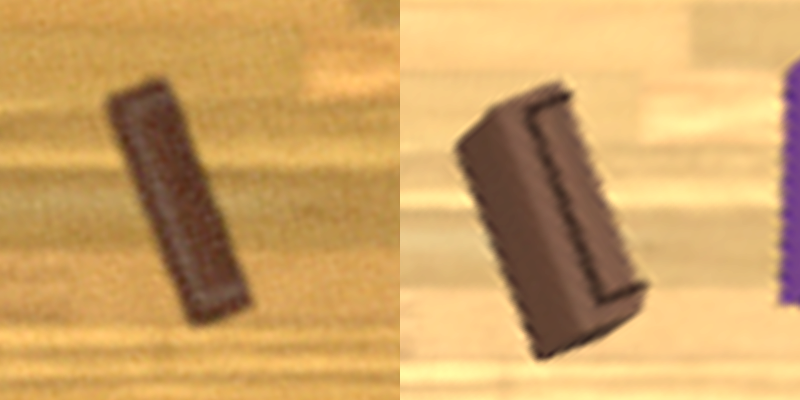

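The crop confirms the large dark strip (top ~(278,268)). Its groove is on the world +y side and its ends turn out to the −y side, so the broken edge already faces the right way. Strip yaw is about +21°, centre (0.486, 0.302). Next I'll measure the clamp and board in a rectified view.

```bash
cat >> h.py <<'E'
def orthoR(p,c,yaw,z,hx,hy,s=2):
    # image up=+x', left=+y' of frame yaw(deg) at c ; s px/mm
    a=np.radians(yaw);gx=np.linspace(hx,-hx,int(2*hx*1000*s)+1);gy=np.linspace(hy,-hy,int(2*hy*1000*s)+1)
    U,V=np.meshgrid(gx,gy,indexing='ij')
    W=np.stack([c[0]+U*np.cos(a)-V*np.sin(a),c[1]+U*np.sin(a)+V*np.cos(a),np.full_like(U,z)],-1)
    q=(W@p['R'].T+p['t'])@p['intrinsics'].T
    m=(q[...,:2]/q[...,2:]).astype(np.float32)
    return cv2.remap(p['pixels'],m[...,0],m[...,1],cv2.INTER_CUBIC)
E
python3 - <<'E'
from h import *
p=capture('top')
im=orthoR(p,(.57,-.08),-9.5,.030,.12,.19)
im=cv2.convertScaleAbs(im,alpha=1.7)
for i in range(0,761,100): cv2.line(im,(i,0),(i,6),(255,0,0),1)
for i in range(0,481,100): cv2.line(im,(0,i),(6,i),(255,0,0),1)
save({'pixels':im},'clampR')
P=cloud(p)
# bar direction: depth points of bar z~.0255 bright grey
v=p['pixels'].astype(int);g=(v.min(-1)>110)&(v.max(-1)-v.min(-1)<30)&(abs(P[...,2]-.0255)<.006)&(np.hypot(P[...,0]-.57,P[...,1]+.05)<.2)
q=P[g][:,:2];c=q.mean(0);u,s,vt=np.linalg.svd(q-c);print(len(q),c,vt[0],np.degrees(np.arctan2(-vt[0][0]*np.sign(vt[0][1]),abs(vt[0][1]))))
E
```

```text
712 [ 0.56667813 -0.07503755] [0.11582199 0.99326999] -6.651038329924404
```

View pics/clampR.png

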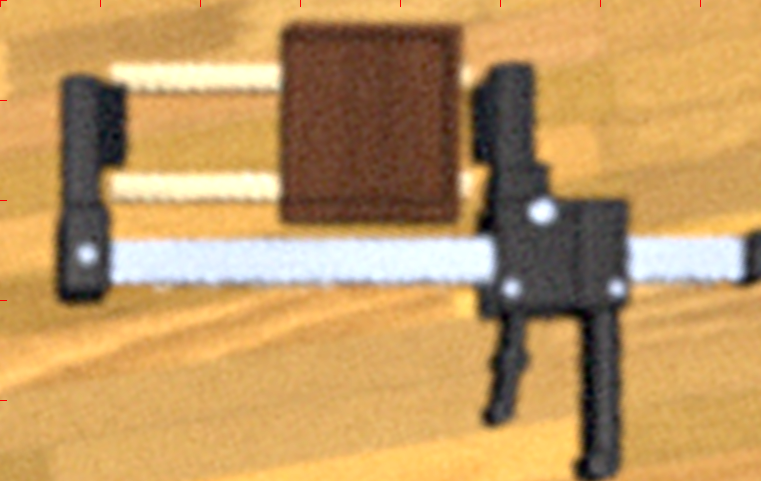

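The rectified view (2 px/mm, yaw −9.5°) shows:
- Board: cols 281–460, rows 24–222.
- Far pad face: col 125.
- Bar: row 262.
- Trigger front / handle back: cols 497 / 618 at row 366.

That gives, in world coordinates:
- Board centre: (0.6285, −0.085).
- Strip drop point: (0.642, −0.002), yaw −9.5°.
- Grip point: (0.4935, −0.155).

```bash
cat >> h.py <<'E'
from scipy.spatial.transform import Rotation as Ro
def go(x,y,z,yaw,start=None):
    o=observe();pos,rot=(o['position'],o['tool_rot']) if start is None else start
    R=Ro.from_euler('xyz',rot,degrees=True).as_matrix()
    d=R.T@(np.array([x,y,z])-pos);turn=-np.radians(yaw-rot[2])
    print('row',d.round(4),round(turn,3))
E
python3 -c "
from h import *
go(.42,-.1,.2,21.2);go(.486,.302,.12,21.2)"
```

```text
row [ 0.3825 -0.3247  0.0637] -0.121
row [ 0.5454 -0.698   0.1437] -0.121
```

>>> send_rows(
  rows=[
    [0.3825,-0.325,0.06,-0.121,0.06],
    [0.3825,-0.325,0.06,-0.121,0.06],
    [0.3825,-0.325,0.06,-0.121,0.06],
    [0.3825,-0.325,0.06,-0.121,0.06],
    [0.3825,-0.325,0.06,-0.121,0.06],
    [0.3825,-0.325,0.06,-0.121,0.06],
    [0.3825,-0.325,0.06,-0.121,0.06],
    [0.5454,-0.698,0.1437,-0.121,0.06],
  ],
)

```text
t: 2.55
position: [0.3458, -0.177, 0.2133]
tool_rot: [179.9, -0.1, 21.2]
contact_force: [1.5, -0.6, -0.1]
opening: 0.679
grasp_force: 0.0
```

```bash
python3 -c "
from h import *
print(observe()['position'],observe()['tool_rot']);go(.486,.302,.12,21.2)"
```

```text
[ 0.34581348 -0.17702972  0.21326237] [ 1.79906145e+02 -5.76453899e-02  2.11904017e+01]
row [ 0.3038 -0.3961  0.0929] -0.0
```

>>> send_rows(
  rows=[
    [0.304,-0.396,0.093,0,0.06],
    [0.304,-0.396,0.093,0,0.06],
    [0.304,-0.396,0.093,0,0.06],
    [0.304,-0.396,0.093,0,0.06],
    [0.304,-0.396,0.093,0,0.06],
    [0.304,-0.396,0.093,0,0.06],
    [0.304,-0.396,0.093,0,0.06],
    [0.304,-0.396,0.093,0,0.06],
  ],
)

```text
t: 3.35
position: [0.4552, 0.2013, 0.1395]
tool_rot: [180.0, -0.0, 21.2]
contact_force: [0.7, -0.4, 1.3]
opening: 0.682
grasp_force: 0.0
```

>>> send_rows(
  rows=[
    [0,0,0,0,0.06],
    [0,0,0,0,0.06],
  ],
)

```text
t: 3.55
position: [0.4547, 0.1994, 0.1394]
tool_rot: [180.0, 0.0, 21.3]
contact_force: [-0.2, -1.1, 0.3]
opening: 0.683
grasp_force: 0.0
```

```bash
python3 -c "
from h import *
print(observe()['t'],observe()['position'],observe()['tool_rot']);go(.486,.302,.027,21.2)"
```

```text
3.55 [0.45467878 0.19942977 0.1394492 ] [1.79997600e+02 4.87442682e-02 2.13024289e+01]
row [ 0.0665 -0.0842  0.1124] 0.002
```

>>> send_rows(
  rows=[
    [0.0665,-0.084,0.04,0.002,0.06],
    [0.0665,-0.084,0.04,0.002,0.06],
    [0.0665,-0.084,0.04,0.002,0.06],
    [0.0665,-0.084,0.04,0.002,0.06],
    [0.0665,-0.084,0.08,0.002,0.06],
    [0.0665,-0.084,0.111,0.002,0.06],
    [0.0665,-0.084,0.111,0.002,0.06],
    [0.0665,-0.084,0.111,0.002,0.06],
  ],
)

```text
t: 4.35
position: [0.487, 0.2996, 0.0297]
tool_rot: [180.0, -0.0, 21.0]
contact_force: [-0.2, -0.8, -0.1]
opening: 0.677
grasp_force: 0.0
```

>>> send_rows(
  rows=[
    [0,0,0,0,0.02],
    [0,0,0,0,0.02],
    [0,0,0,0,0.02],
    [0,0,0,0,0.02],
    [0,0,0,0,0.02],
    [0,0,0,0,0.02],
    [0,0,0,0,0.02],
  ],
  squeeze=15,
)

```text
t: 5.05
position: [0.4867, 0.3013, 0.0291]
tool_rot: [180.0, -0.0, 21.1]
contact_force: [-1.6, -1.3, 4.3]
opening: 0.315
grasp_force: 15.0
```

>>> send_rows(
  rows=[
    [0,0,-0.03,0,0.02],
    [0,0,-0.06,0,0.02],
    [0,0,-0.08,0,0.02],
    [0,0,-0.08,0,0.02],
    [0,0,-0.08,0,0.02],
  ],
)

```text
t: 5.55
position: [0.4863, 0.3013, 0.1079]
tool_rot: [-180.0, 0.0, 21.1]
contact_force: [-0.4, 0.4, -1.1]
opening: 0.318
grasp_force: 15.0
```

```bash
python3 -c "
from h import *
p=capture('scene');cv2.imwrite('pics/held.png',cv2.resize(p['pixels'][120:360,180:500,::-1],(800,600)))
go(.642,-.002,.11,-9.5)"
```

```text
row [ 0.0365  0.339  -0.0028] 0.534
```

View pics/held.png

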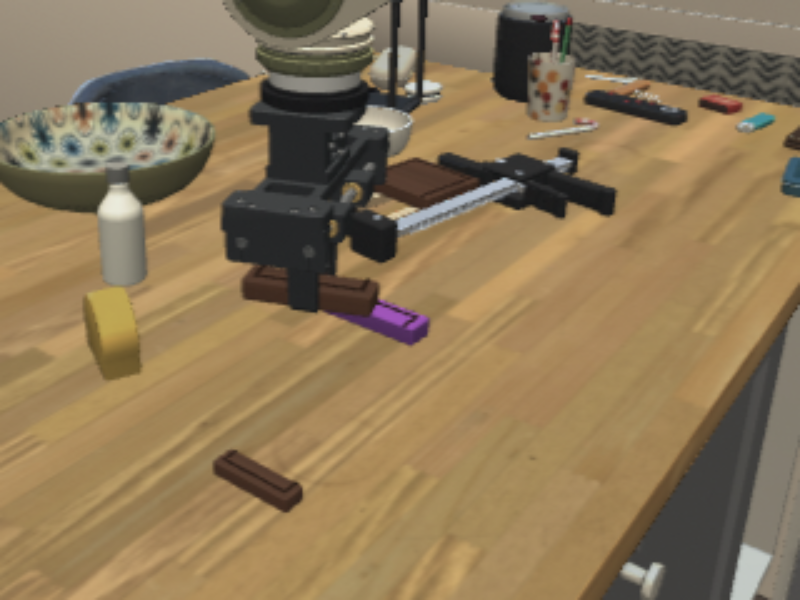

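The strip is held level at about (310,290), groove up. Next I'll carry it to the drop point.

>>> send_rows(
  rows=[
    [0.0365,0.339,-0.01,0.534,0.02],
    [0.0365,0.339,-0.01,0.534,0.02],
    [0.0365,0.339,-0.01,0.534,0.02],
    [0.0365,0.339,-0.01,0.534,0.02],
    [0.0365,0.339,-0.01,0.534,0.02],
    [0.0365,0.339,-0.01,0.534,0.02],
    [0.0365,0.339,-0.01,0.534,0.02],
    [0.0365,0.339,-0.01,0.534,0.02],
  ],
)

```text
t: 6.4
position: [0.6436, -0.0066, 0.1168]
tool_rot: [180.0, 0.1, -9.8]
contact_force: [-0.4, 1.2, -0.4]
opening: 0.321
grasp_force: 15.0
```

>>> send_rows(
  rows=[
    [0,0,0,0,0.02],
    [0,0,0,0,0.02],
  ],
)

```text
t: 6.6
position: [0.6418, -0.0008, 0.1177]
tool_rot: [-180.0, 0.1, -9.5]
contact_force: [0.3, 1.3, -0.8]
opening: 0.315
grasp_force: 15.0
```

```bash
python3 -c "
from h import *
o=observe();print(o['t'],o['position'],o['tool_rot']);go(.642,-.002,.042,-9.5)
p=capture('top');im=cv2.convertScaleAbs(orthoR(p,(.57,-.08),-9.5,.03,.12,.19),alpha=1.5);save({'pixels':im},'over')"
```

```text
6.6 [ 0.64184069 -0.00076234  0.11765219] [-1.79985574e+02  1.24808541e-01 -9.46827601e+00]
row [0.0005 0.0012 0.0757] 0.001
```

>>> send_rows(
  rows=[
    [0,0.001,0.03,0.001,0.02],
    [0,0.001,0.06,0.001,0.02],
    [0,0.001,0.07,0.001,0.02],
    [0,0.001,0.0755,0.001,0.02],
    [0,0.001,0.0765,0.001,0.02],
    [0,0.001,0.0765,0.001,0.02],
  ],
)

```text
t: 7.25
position: [0.6429, -0.0027, 0.0435]
tool_rot: [180.0, -0.1, -9.6]
contact_force: [0.3, -0.2, -0.6]
opening: 0.315
grasp_force: 15.0
```

>>> send_rows(
  rows=[
    [0,0,0,0,0.036],
    [0,0,0,0,0.036],
    [0,0,0,0,0.036],
    [0,0,0,0,0.036],
  ],
)

```text
t: 7.65
position: [0.6425, -0.0029, 0.0426]
tool_rot: [180.0, -0.0, -9.6]
contact_force: [0.5, -0.0, 0.6]
opening: 0.406
grasp_force: 0.0
```

>>> send_rows(
  rows=[
    [0,0,-0.02,0,0.036],
    [0,0,-0.05,0,0.036],
    [0,0,-0.1,0,0.036],
    [0,0,-0.12,0,0.05],
  ],
)

```text
t: 8.05
position: [0.6436, -0.003, 0.1671]
tool_rot: [180.0, -0.4, -9.6]
contact_force: [-0.4, -0.3, -0.3]
opening: 0.476
grasp_force: 0.0
```

>>> send_rows(
  rows=[
    [-0.15,0.11,0,0,0.084],
    [-0.15,0.11,0,0,0.084],
    [-0.15,0.11,0,0,0.084],
    [-0.15,0.11,0,0,0.084],
    [-0.15,0.11,0,0,0.084],
    [-0.15,0.11,0,0,0.084],
  ],
)

```text
t: 8.65
position: [0.4764, -0.0866, 0.1628]
tool_rot: [180.0, -0.1, -9.6]
contact_force: [-0.2, -0.4, -1.2]
opening: 0.955
grasp_force: 0.0
```

```bash
python3 -c "
from h import *
go(.4935,-.1555,.08,-9.5)
a=capture('top');im=cv2.convertScaleAbs(orthoR(a,(.57,-.08),-9.5,.03,.12,.19),alpha=1.5)
b=capture('scene');s=b['pixels'][150:260,290:450]
s=cv2.resize(s,(320,220));c=np.zeros((220,761,3),np.uint8);c[:,:320]=s
save({'pixels':cv2.resize(np.vstack([im[:370],c]),(761,590))},'placed')"
```

```text
row [0.0282 0.065  0.0829] -0.002
```

View pics/placed.png

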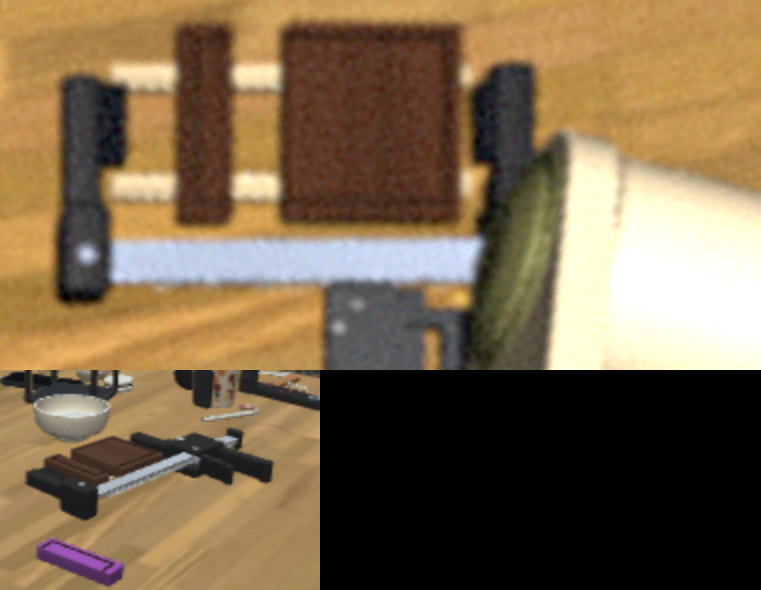

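The strip lies flat (cols 177–231) and its ends are level with the board's (rows 25–222 against 24–222). On to the trigger.

>>> send_rows(
  rows=[
    [0.028,0.065,0.03,-0.002,0.086],
    [0.028,0.065,0.06,-0.002,0.086],
    [0.028,0.065,0.083,-0.002,0.086],
    [0.028,0.065,0.083,-0.002,0.086],
    [0.028,0.065,0.083,-0.002,0.086],
  ],
)

```text
t: 9.25
position: [0.4937, -0.1546, 0.0797]
tool_rot: [-180.0, -0.0, -9.4]
contact_force: [0.7, 0.5, 1.1]
opening: 0.979
grasp_force: 0.0
```

```bash
python3 -c "
from h import *
go(.4935,-.1555,.028,-9.5)
p=capture('scene');q=p['pixels'][150:260,330:480,::-1];cv2.imwrite('pics/grip.png',cv2.resize(q,(800,587),interpolation=cv2.INTER_CUBIC))"
```

```text
row [-0.0001  0.0009  0.0517] 0.002
```

View pics/grip.png

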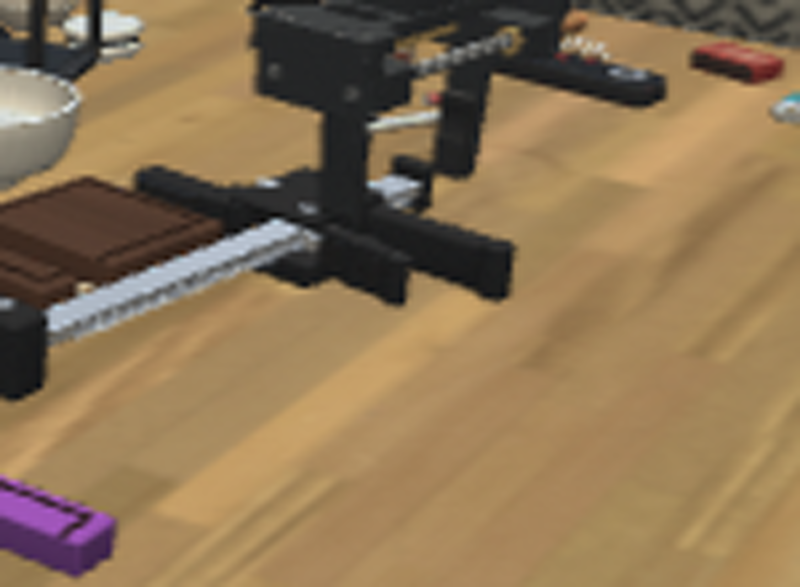

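The fingers straddle the trigger and handle (tips at about (345,215) and (455,170)). Next I'll descend and make the first stroke.

>>> send_rows(
  rows=[
    [0,0.001,0.02,0,0.088],
    [0,0.001,0.035,0,0.088],
    [0,0.001,0.045,0,0.088],
    [0,0.001,0.051,0,0.088],
    [0,0.001,0.051,0,0.088],
  ],
)

```text
t: 9.8
position: [0.493, -0.1559, 0.0285]
tool_rot: [180.0, -0.0, -9.4]
contact_force: [-0.2, -0.2, -0.0]
opening: 0.993
grasp_force: 0.0
```

>>> send_rows(
  rows=[
    [0,0,0,0,0.02],
    [0,0,0,0,0.02],
    [0,0,0,0,0.02],
    [0,0,0,0,0.02],
    [0,0,0,0,0.02],
    [0,0,0,0,0.02],
    [0,0,0,0,0.02],
    [0,0,0,0,0.02],
  ],
  squeeze=20,
)

```text
t: 10.6
position: [0.4928, -0.1568, 0.0286]
tool_rot: [179.9, -0.0, -9.5]
contact_force: [-3.3, -4.4, 2.5]
opening: 0.391
grasp_force: 20.0
```

```bash
python3 -c "
from h import *
o=observe();print(o['t'],o['position'],o['contact_force'],o['opening']*88,o['grasp_force'])
p=capture('top');print([(a['confidence'],ray(p,a['point'],.021)) for a in place_of('clamp_pad',p)[:1]])"
```

```text
10.6 [ 0.49277899 -0.15682816  0.0286495 ] [-3.27308889 -4.44833423  2.53462741] 34.43344212200959 20.032574696906522
[(0.45, array([0.65312071, 0.03062121, 0.021     ]))]
```

Full stroke reached (34 mm). I'll release and keep pumping.

>>> send_rows(
  rows=[
    [0,0,0,0,0.07],
    [0,0,0,0,0.07],
    [0,0,0,0,0.07],
    [0,0,0,0,0.07],
    [0,0,0,0,0.07],
    [0,0,0,0,0.07],
  ],
)

```text
t: 11.3
position: [0.4929, -0.1561, 0.0283]
tool_rot: [180.0, -0.0, -9.5]
contact_force: [2.4, 2.4, 0.4]
opening: 0.793
grasp_force: 1.1
```

>>> send_rows(
  rows=[
    [0,0,0,0,0.02],
    [0,0,0,0,0.02],
    [0,0,0,0,0.02],
    [0,0,0,0,0.02],
    [0,0,0,0,0.02],
    [0,0,0,0,0.02],
    [0,0,0,0,0.02],
    [0,0,0,0,0.02],
  ],
)

```text
t: 12.1
position: [0.4926, -0.1564, 0.0282]
tool_rot: [180.0, 0.0, -9.5]
contact_force: [-2.8, -4.3, -0.8]
opening: 0.391
grasp_force: 20.0
```

```bash
python3 -c "
from h import *
p=capture('top');im=orthoR(p,(.57,-.08),-9.5,.03,.12,.19);save({'pixels':cv2.convertScaleAbs(im,alpha=1.5)},'s2')"
```

```text
(no output)
```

View pics/s2.png

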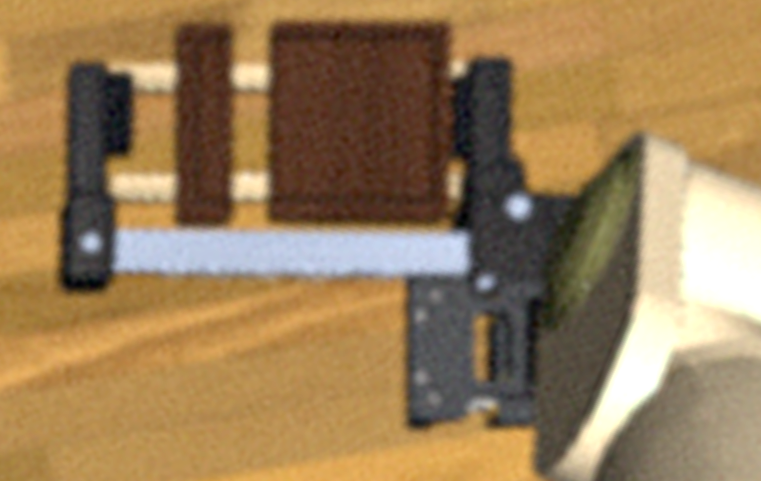

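The far jaw (pad edge col 131) and board (cols 271–448) have shifted a little, and the clamp has slid about 5 mm in +x (bar row 251). I'll drag it back while gripped, and measure numerically from here on.

```bash
cat >> h.py <<'E'
def meas():
    p=capture('top');im=orthoR(p,(.57,-.08),-9.5,.03,.12,.19).astype(int)
    br=im.sum(-1);r=lambda m:(np.flatnonzero(m).min(),np.flatnonzero(m).max()) if m.any() else None
    grey=(br>330)&(im[...,0]-im[...,2]<25)
    out={}
    for a,b in [(130,200),(330,400)]:
        out['bar',a]=r(grey[200:320,a:b].mean(1)>.5)
    dark=(br<210)
    prof=dark[95:150].mean(0)>.6   # rows between battens
    e=np.flatnonzero(np.diff(prof.astype(int)));out['runs']=e.tolist()
    for a,b in [(195,215),(300,400)]: out['rows',a]=r(dark[5:225,a:b].mean(1)>.6)
    print(out)
E
python3 -c "
from h import *
meas()"
```

```text
{('bar', 130): (np.int64(30), np.int64(70)), ('bar', 330): (np.int64(31), np.int64(72)), 'runs': [64, 134, 172, 233, 265, 512], ('rows', 195): (np.int64(15), np.int64(219)), ('rows', 300): (np.int64(16), np.int64(219))}
```

>>> send_rows(
  rows=[
    [-0.003,0,0,0,0.02],
    [-0.006,0,0,0,0.02],
    [-0.006,0,0,0,0.02],
    [-0.006,0,0,0,0.02],
  ],
)

```text
t: 12.6
position: [0.4867, -0.1547, 0.0282]
tool_rot: [-180.0, 0.0, -9.5]
contact_force: [0.9, 1.7, -1.6]
opening: 0.388
grasp_force: 20.1
```

```bash
python3 -c "
from h import *
meas()"
```

```text
{('bar', 130): (np.int64(34), np.int64(74)), ('bar', 330): (np.int64(40), np.int64(81)), 'runs': [67, 138, 172, 233, 266, 516], ('rows', 195): (np.int64(15), np.int64(219)), ('rows', 300): (np.int64(16), np.int64(219))}
```

>>> send_rows(
  rows=[
    [0,0,0,-0.02,0.02],
    [0,0,0,-0.03,0.02],
    [0,0,0,-0.03,0.02],
  ],
)

```text
t: 12.95
position: [0.4864, -0.1551, 0.0282]
tool_rot: [-180.0, 0.1, -7.7]
contact_force: [-3.9, -0.6, -0.4]
opening: 0.387
grasp_force: 20.0
```

```bash
python3 -c "
from h import *
meas()"
```

```text
{('bar', 130): (np.int64(35), np.int64(74)), ('bar', 330): (np.int64(40), np.int64(80)), 'runs': [67, 137, 172, 234, 266, 515], ('rows', 195): (np.int64(15), np.int64(219)), ('rows', 300): (np.int64(16), np.int64(219))}
```

>>> send_rows(
  rows=[
    [0,0,0,0,0.07],
    [0,0,0,0,0.07],
    [0,0,0,0,0.07],
    [0,0,0,0,0.07],
    [0.005,0,0,0.03,0.07],
    [0.005,0,0,0.03,0.07],
  ],
)

```text
t: 13.6
position: [0.4921, -0.1558, 0.0283]
tool_rot: [180.0, -0.0, -9.5]
contact_force: [2.0, 2.8, -0.4]
opening: 0.795
grasp_force: 1.3
```

```bash
python3 -c "
from h import *
meas()"
```

```text
{('bar', 130): (np.int64(36), np.int64(74)), ('bar', 330): (np.int64(40), np.int64(80)), 'runs': [67, 138, 172, 233, 266, 516], ('rows', 195): (np.int64(15), np.int64(219)), ('rows', 300): (np.int64(16), np.int64(219))}
```

>>> send_rows(
  rows=[
    [0,0,0,0,0.02],
    [0,0,0,0,0.02],
    [0,0,0,0,0.02],
    [0,0,0,0,0.02],
    [0,0,0,0,0.02],
    [0,0,0,0,0.02],
    [0,0,0,0,0.02],
    [0,0,0,0,0.02],
  ],
)

```text
t: 14.45
position: [0.4918, -0.1562, 0.0283]
tool_rot: [180.0, -0.0, -9.5]
contact_force: [-2.5, -4.3, -0.6]
opening: 0.39
grasp_force: 20.0
```

```bash
python3 -c "
from h import *
meas()"
```

```text
{('bar', 130): (np.int64(43), np.int64(83)), ('bar', 330): (np.int64(43), np.int64(82)), 'runs': [72, 143, 173, 233, 262, 510], ('rows', 195): (np.int64(15), np.int64(219)), ('rows', 300): (np.int64(16), np.int64(219))}
```

The trigger wasn't fully returning: at 70 mm opening one finger still touched it (1.3 N). I'll release wider and offset towards the trigger.

>>> send_rows(
  rows=[
    [0,0,0,0,0.088],
    [0,-0.003,0,0,0.088],
    [0,-0.006,0,0,0.088],
    [0,-0.006,0,0,0.088],
    [0,-0.006,0,0,0.088],
    [0,-0.006,0,0,0.088],
    [0,-0.006,0,0,0.088],
  ],
)

```text
t: 15.2
position: [0.4927, -0.15, 0.0283]
tool_rot: [180.0, 0.0, -9.5]
contact_force: [0.1, -0.2, -0.7]
opening: 0.991
grasp_force: 0.0
```

>>> send_rows(
  rows=[
    [0,0.002,0,0,0.02],
    [0,0.004,0,0,0.02],
    [0,0.006,0,0,0.02],
    [0,0.006,0,0,0.02],
    [0,0.006,0,0,0.02],
    [0,0.006,0,0,0.02],
    [0,0.006,0,0,0.02],
    [0,0.006,0,0,0.02],
  ],
)

```text
t: 16.0
position: [0.4919, -0.156, 0.0283]
tool_rot: [180.0, -0.0, -9.5]
contact_force: [-0.6, -3.8, -2.4]
opening: 0.402
grasp_force: 19.6
```

```bash
python3 -c "
from h import *
meas()"
```

```text
{('bar', 130): (np.int64(57), np.int64(96)), ('bar', 330): (np.int64(47), np.int64(86)), 'runs': [82, 152, 172, 233, 247, 496], ('rows', 195): (np.int64(15), np.int64(219)), ('rows', 300): (np.int64(20), np.int64(219))}
```

That was a full tooth pair (about 12 mm), but the trigger finger touched first and yawed the clamp by about +2.9°. I'll release and nudge the handle towards +y with the rear finger to turn it back.

>>> send_rows(
  rows=[
    [0,0,0,0,0.088],
    [0,-0.004,0,0,0.088],
    [0,-0.008,0,0,0.088],
    [0,-0.012,0,0,0.088],
    [0,-0.02,0,0,0.088],
    [0,-0.026,0,0,0.088],
    [0,-0.03,0,0,0.088],
    [0,-0.03,0,0,0.088],
  ],
)

```text
t: 16.85
position: [0.4968, -0.1256, 0.0284]
tool_rot: [180.0, -0.0, -9.4]
contact_force: [0.0, 0.4, -0.4]
opening: 1.001
grasp_force: 0.0
```

```bash
python3 -c "
from h import *
meas()"
```

```text
{('bar', 130): (np.int64(48), np.int64(87)), ('bar', 330): (np.int64(42), np.int64(74)), 'runs': [79, 150, 172, 233, 244, 493], ('rows', 195): (np.int64(15), np.int64(219)), ('rows', 300): (np.int64(17), np.int64(219))}
```

>>> send_rows(
  rows=[
    [0,-0.003,0,0,0.088],
    [0,-0.003,0,0,0.088],
    [0,0.005,0,0,0.075],
    [0,0.009,0,0,0.064],
    [0,0.009,0,0,0.064],
    [0,0.009,0,0,0.064],
  ],
)

```text
t: 17.5
position: [0.4953, -0.1352, 0.0283]
tool_rot: [-180.0, -0.0, -9.5]
contact_force: [0.0, 0.2, -0.7]
opening: 0.725
grasp_force: 0.0
```

```bash
python3 -c "
from h import *
meas()"
```

```text
{('bar', 130): (np.int64(43), np.int64(83)), ('bar', 330): (np.int64(39), np.int64(77)), 'runs': [77, 148, 172, 233, 241, 492], ('rows', 195): (np.int64(14), np.int64(219)), ('rows', 300): (np.int64(16), np.int64(219))}
```

>>> send_rows(
  rows=[
    [0,0.004,0,0,0.056],
    [0,0.008,0,0,0.048],
    [0,0.012,0,0,0.04],
    [0,0.012,0,0,0.03],
    [0,0.012,0,0,0.02],
    [0,0.012,0,0,0.02],
    [0,0.012,0,0,0.02],
  ],
)

```text
t: 18.25
position: [0.4928, -0.1472, 0.0281]
tool_rot: [180.0, 0.1, -9.5]
contact_force: [-4.7, -3.4, 0.0]
opening: 0.389
grasp_force: 19.8
```

```bash
python3 -c "
from h import *
meas()"
```

```text
{('bar', 130): (np.int64(41), np.int64(78)), ('bar', 330): (np.int64(37), np.int64(77)), 'runs': [98, 234, 237, 488], ('rows', 195): (np.int64(14), np.int64(219)), ('rows', 300): (np.int64(15), np.int64(219))}
```

The pad is nearly at the strip (col 168 vs 172) and the board gap is about 1.5 mm. The next stroke should press the joint.

>>> send_rows(
  rows=[
    [0,-0.004,0,0,0.05],
    [0,-0.008,0,0,0.06],
    [0,-0.012,0,0,0.076],
    [0,-0.012,0,0,0.076],
    [0,-0.012,0,0,0.076],
    [0,-0.012,0,0,0.076],
    [0,-0.012,0,0,0.066],
    [0,-0.012,0,0,0.066],
  ],
)

```text
t: 19.1
position: [0.4954, -0.1351, 0.0283]
tool_rot: [-180.0, -0.0, -9.5]
contact_force: [0.9, 1.9, 0.1]
opening: 0.75
grasp_force: 0.8
```

>>> send_rows(
  rows=[
    [0,0.003,0,0,0.056],
    [0,0.006,0,0,0.05],
    [0,0.008,0,0,0.045],
    [0,0.008,0,0,0.035],
    [0,0.008,0,0,0.02],
    [0,0.008,0,0,0.02],
    [0,0.008,0,0,0.02],
  ],
)

```text
t: 19.8
position: [0.4939, -0.1435, 0.0282]
tool_rot: [180.0, -0.0, -9.5]
contact_force: [-3.6, -4.7, -1.2]
opening: 0.385
grasp_force: 19.0
```

```bash
python3 -c "
from h import *
meas()"
```

```text
{('bar', 130): (np.int64(44), np.int64(54)), ('bar', 330): (np.int64(32), np.int64(72)), 'runs': [114, 481], ('rows', 195): (np.int64(9), np.int64(217)), ('rows', 300): (np.int64(12), np.int64(216))}
```

>>> send_rows(
  rows=[
    [0,-0.004,0,0,0.05],
    [0,-0.008,0,0,0.06],
    [0,-0.013,0,0,0.078],
    [0,-0.013,0,0,0.078],
    [0,-0.013,0,0,0.078],
    [0,-0.013,0,0,0.078],
    [0,-0.013,0,0,0.068],
    [0,-0.013,0,0,0.068],
  ],
)

```text
t: 20.65
position: [0.4962, -0.1302, 0.0284]
tool_rot: [180.0, -0.0, -9.5]
contact_force: [0.3, -0.4, 0.5]
opening: 0.774
grasp_force: 0.0
```

```bash
sed -i 's/(130,200)/(220,290)/;s/out={}/out={};np.save("last.npy",im)/' h.py; python3 -c "
from h import *
meas()"
```

```text
{('bar', 220): (np.int64(31), np.int64(70)), ('bar', 330): (np.int64(31), np.int64(70)), 'runs': [111, 479], ('rows', 195): (np.int64(6), np.int64(212)), ('rows', 300): (np.int64(10), np.int64(214))}
```

>>> send_rows(
  rows=[
    [0,0.003,0,0,0.056],
    [0,0.006,0,0,0.05],
    [0,0.008,0,0,0.045],
    [0,0.01,0,0,0.035],
    [0,0.01,0,0,0.02],
    [0,0.01,0,0,0.02],
    [0,0.01,0,0,0.02],
    [0,0.01,0,0,0.02],
  ],
)

```text
t: 21.5
position: [0.4939, -0.1398, 0.0282]
tool_rot: [-180.0, 0.1, -9.4]
contact_force: [-4.1, 3.6, 3.5]
opening: 0.503
grasp_force: 20.3
```

```bash
python3 -c "
from h import *
meas()
b=capture('scene');s=cv2.resize(b['pixels'][160:250,300:460],(761,428),interpolation=cv2.INTER_CUBIC)
im=np.load('last.npy').clip(0,255)*1.5
o=np.vstack([im[:320].clip(0,255).astype(np.uint8),s]);save({'pixels':cv2.resize(o,(610,598))},'press')"
```

```text
{('bar', 220): (np.int64(33), np.int64(73)), ('bar', 330): (np.int64(31), np.int64(70)), 'runs': [125, 481], ('rows', 195): (np.int64(9), np.int64(216)), ('rows', 300): (np.int64(11), np.int64(214))}
```

View pics/press.png

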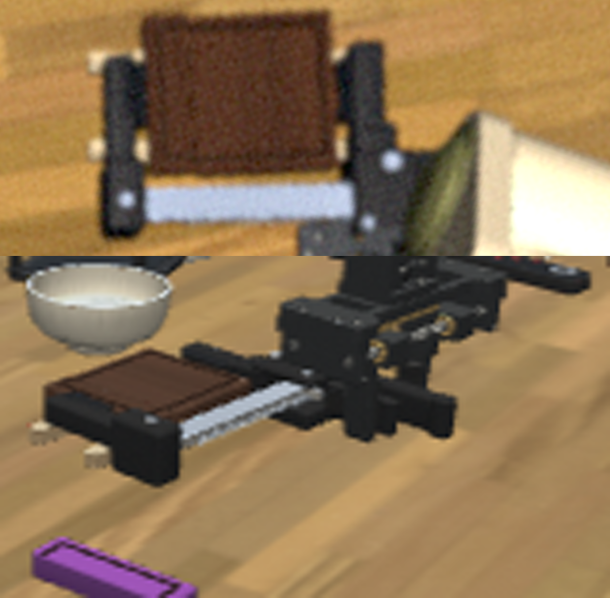

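The joint is shut: groove continuous, ends level. The squeeze has stalled at 44 mm and 20 N, as wanted. I'll settle briefly and then hand in.

>>> send_rows(
  rows=[
    [0,0,0,0,0.02],
    [0,0,0,0,0.02],
    [0,0,0,0,0.02],
    [0,0,0,0,0.02],
    [0,0,0,0,0.02],
    [0,0,0,0,0.02],
  ],
  squeeze=22,
)

```text
t: 22.2
position: [0.4939, -0.1399, 0.0282]
tool_rot: [-180.0, 0.1, -9.4]
contact_force: [-4.2, 4.0, 4.2]
opening: 0.497
grasp_force: 22.2
```

```bash
python3 -c "
from h import *
meas();o=observe();print(o['opening']*88,o['grasp_force'],o['t']);print(close_job())"
```

```text
{('bar', 220): (np.int64(33), np.int64(72)), ('bar', 330): (np.int64(31), np.int64(70)), 'runs': [125, 481], ('rows', 195): (np.int64(9), np.int64(216)), ('rows', 300): (np.int64(11), np.int64(214))}
43.43405560420758 22.201202956493944 22.25
the job is handed in; nothing more can be done
None
```

The job is handed in at 22 s: the strip is back on the board with its ends level and the joint shut, and the gripper is still holding the trigger squeezed at 22 N; `close_job` returned no verdict.

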